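# Refit the crank on the hand coffee mill

### The job

The hand mill's crank was taken off for cleaning and lies on the counter. Turn the crank so that the cross-shaped bore in its boss matches the four-ribbed spindle on top of the mill, thread it on knob upwards until it sits fully home on the spindle's collar, and let go of it. Leave the cup, the shaker and the saucer of spoons where they stand.

Things in the scene. Friction and masses are not known exactly. Their poses are not given: they have to be found in the camera images.
- crank_boss (a point): Centre of the loose crank's steel boss, half-way up (15 mm above its underside). Boss 36 x 36 mm, 30 mm high; a cross-shaped bore runs through it along z: two crossed slots, along the crank's x and y, each 8.5 mm wide, 27 mm long. The arm leaves the boss along +x; z is up, on the knob's side. It lies flat on the counter, knob up; the boss's +y and -y faces are free to grip. About 0.26 kg.
- crank_knob (a point): Middle of the crank's upright dark wooden knob, 24 mm across, its top 44 mm above the crank's underside. It stands on a flat aluminium arm 18 mm wide, 8 mm thick, flush with the boss's underside, 95 mm from the boss centre along the crank's +x; the arm ends at 106 mm. The crank's centre of mass is about 12 mm from the boss centre towards the knob.
- spindle_seat (a point): Centre of the seat: top face of the dark collar (44 mm across) at the foot of the mill's steel spindle, 155 mm above the counter. Axes turn with the spindle: x, y along its ribs, z up. The ribs form a cross, 24 mm tip to tip, 6 mm thick, tops rounded, 21 mm high above the collar; an 8 mm round nose in the middle rises to 28 mm. Seated, the boss's underside rests on the collar.
- mill: The hand mill: a round aluminium body, 92 mm across at most, on a 130 mm square foot bolted to the counter; origin under its centre. Nothing of it but the spindle rises above the collar. The crank fits the spindle in any of four quarter-turn positions, with 1.25 mm clearance at each side of a rib.
- cup_center (a point): Centre (31 mm up) of a red ceramic cappuccino cup, about 90 mm across the rim, 62 mm high, with a handle. Bystander.
- shaker_center (a point): Centre (58 mm up) of a glass cocoa shaker with a domed steel cap, 69 mm across, 117 mm high. Bystander.
- saucer_center (a point): Centre (6 mm up) of a white saucer 124 mm across with three stacked brass spoons, about 25 mm high in all. Bystander.
- knock: Aluminium knock box with a hinged steel lid, 160 x 150 mm, 110 mm high plus the lid and its knob (about 150 mm in all), fixed to the counter; origin at the centre of its underside. Bystander.
- spindle (a joint): Turn of the mill's spindle in its bearing, rad, growing anticlockwise from above; 0 has no special meaning. It turns stiffly (about 0.15 N m) and stays where it is left.
Not all that is in view belongs to the job. Of the things that look like the part that bears crank_boss, the larger one is meant. Leave any yellow look-alike of the mill alone.

How it is judged:
By the outcome, as a careful person would: the job done as asked, in the order asked, and still so for the second after the job is handed in, with the robot touching nothing.
It also fails if it takes over 45 s, if anything falls off the work surface, if the arm or the gripper's body presses on something with over 40 N, if the wrist force passes 120 N, or if a joint passes its speed limit or range.

### The arm

A 7-joint arm with a two-finger parallel gripper is mounted at the origin on the work surface. World frame = base frame: x ahead of the robot, y to its left, z up, the work surface at z = 0. Lengths are in m, angles in rad, forces in N, time in s.
With the tool pointing down it reaches from about 0.4 to 0.85 m from the base axis. Payload 10.4 kg.
Tool frame: the origin (TCP) lies between the finger pads; the fingertips stand 19 mm ahead of it and the grasp point (between the pads) is the TCP; z points along the fingers, y is the line along which they close (so a half turn about z gives the same grasp; the last joint's range is limited). The gripper opens to 87 mm and grips with 3 to 60 N. Pads are 19 mm wide; open, the fingers measure 117 mm over their backs; the gripper's body (75 mm by 190 mm) begins 51 mm behind the grasp point.
Start: joints at [-1.28, 0.332, -0.065, 1.46, 0.022, 1.35, -0.088], TCP at [0.193, 0.595, 0.242] pointing down, gripper open.
Joint ranges: [-2.6, 2.6], [-0.5, 2.12], [-1.47, 1.34], [0.16, 2.42], [-1.27, 4.41], [0.06, 2.06], [-2.6, 2.6]. Speed limits (rad/s): [2.22, 2.22, 2.79, 2.79, 3.14, 3.14, 3.14].

### API

Orientations are given as a unit quaternion [w, x, y, z].
In Python, from workcell import bot gives the robot as it stands.
- The arm moves only by the shell command python3 -m pendant 'ROWS' [FORCE]. ROWS is JSON, a list of rows, each a list of 3 entries, a list of its own where there are three numbers: the shift along the tool's x, y, z each as a share of 0.05 m, from -1 to 1, then the turn, a rotation vector about the tool's x, y, z each as a share of 0.12 rad, from -1 to 1, then the gripper command: -1 is shut, 1 is fully open, values between are in proportion. A call has exactly 10 rows; each row shifts and turns the commanded pose from where the row before left it, along the tool's axes as they then stand; what a row does not reach is not made up. A row lasts 1/8 s, in which the tool goes at most 62.5 mm and 10.7 degrees, less where a joint would pass 70% of its speed; a pose out of reach is approached as far as the arm can. A call with a number of a shift or a turn outside -1 to 1 is refused whole. A call with a gripper value outside its range is refused whole. The fingers move at their own pace and stop on an object; FORCE is the grip in N (left out, the last holds). Time passes only in rows, so rows that do not move let the fingers close, or fill a call up. It gives the time, the measured TCP pose, the force, the opening and the grip force at its end, in the units of the state.
- bot.read_state(): the state, without advancing time (a new reading comes with each control period).
- bot.read_camera(name): name is "side" or "top"; returns the picture (384x512x3 uint8, red, green, blue); there is no depth.
- bot.get_calibration(name): a dict with "intrinsics" (3x3 intrinsics, pixels), "extrinsics" (4x4, takes a point from world to camera coordinates). Camera axes: x right, y down, z forward; pixel columns grow to the right and rows downward; lengths in m; the calibration is good to about 2 mm. A picture is of the moment at which its call begins. get_calibration takes no time and is no camera call.
- bot.finish_job(): hands the job in; it is judged then, once.
Trained networks look in the newest picture that a camera, given by its name, has taken for a name from the list of things; names that differ only in an ending like _2 or _b are one class to them, and where a whole thing is asked for, a point or a joint stands for the part that bears it (a point fixed in the world has none). Each returns a list of dicts, best first, with "confidence" (0 to 1); they miss things now and then, are a little off and sometimes report something else, mostly with a low value. They report only what shows in the picture. A call takes as long as a camera call. They do not tell look-alikes from the thing itself.
- bot.find_in(camera, query): "point" ([column, row] in pixels, amid what is visible of it).
- bot.place_of(camera, query): "point" ([column, row] in pixels: a listed point, or the origin of a listed thing).
The state is a dict: "t": time; "joints": joint angles; "joint_velocities": joint speeds; "joint_torque": joint torques, N m; "position": TCP position; "orientation": TCP orientation; "force": force on the tool from outside, world axes, zero at the start; "moment": the same for the moment, N m; "finger_gap": opening from 0.0 (shut) to 1.0 (fully open); "finger_force": force on a finger pad.
Only numpy, scipy, OpenCV 4.12 (cv2) and the standard library are available. Lean on these libraries where they do the work, as an engineer would, in place of code of your own. Each camera call takes 0.05 s, during which the arm holds its last target. There are 200 camera calls.

## Working session

There is one attempt and no reset: what is moved stays moved. The work goes in short steps, Python scripts to look and compute and a shell command to move; the robot and the scene stay as the last step left them, time stands still between calls to the robot, and variables do not carry over. Pictures are saved under pics/ and viewed, at most 10 in all, crops included, and the job is handed in when it is done.

```bash
mkdir -p pics; ls; cat > h.py <<'E'
import numpy as np, cv2
from workcell import bot
def cal(n):
    c=bot.get_calibration(n); return np.array(c["intrinsics"]),np.array(c["extrinsics"])
def atz(n,uv,z):
    K,T=cal(n); d=T[:3,:3].T@np.linalg.inv(K)@np.array([uv[0],uv[1],1.]); o=-T[:3,:3].T@T[:3,3]
    return o+d*(z-o[2])/d[2]
def proj(n,p):
    K,T=cal(n); q=K@(T[:3,:3]@np.array(p)+T[:3,3]); return q[:2]/q[2]
def shot(n,f,crop=None,s=1):
    im=bot.read_camera(n)[:,:,::-1].copy()
    if crop: a,b,c,d=crop; im=im[b:d,a:c]
    cv2.imwrite("pics/"+f,cv2.resize(im,None,fx=s,fy=s,interpolation=cv2.INTER_CUBIC))
E
python3 - <<'E'
from h import *
shot("top","t0.png",s=1.5); shot("side","s0.png",s=1.5)
for n in("top","side"):
    K,T=cal(n); print(n,K[0,0],(-T[:3,:3].T@T[:3,3]).round(3),T[2,:3].round(2))
    for q in("crank_boss","crank_knob","spindle_seat","mill","cup_center","shaker_center","saucer_center","knock"):
        print(n,q,[(np.round(r["point"],1).tolist(),round(r["confidence"],2)) for r in bot.place_of(n,q)])
s=bot.read_state();print(s["t"],s["position"],s["orientation"])
E
```

```text
pics
top 377.76168411836886 [4.140e-01 1.000e-03 1.222e+00] [ 0.14  0.   -0.99]
top crank_boss [([326.1, 213.1], 0.79), ([307.8, 253.0], 0.53)]
top crank_knob [([332.9, 189.8], 0.6), ([319.6, 240.1], 0.48), ([108.7, 195.9], 0.44)]
top spindle_seat [([212.7, 210.7], 0.64), ([216.2, 136.9], 0.56)]
top mill [([221.7, 219.1], 0.86), ([334.6, 187.1], 0.29)]
top cup_center [([275.7, 128.6], 0.77), ([210.9, 212.3], 0.71)]
top shaker_center [([408.5, 192.4], 0.9)]
top saucer_center [([254.9, 259.4], 0.76)]
top knock [([111.1, 195.6], 0.66)]
side 349.315447782936 [ 0.188 -0.587  0.842] [ 0.39  0.57 -0.72]
side crank_boss [([280.1, 282.2], 0.84), ([229.3, 286.6], 0.51), ([214.1, 206.9], 0.49)]
side crank_knob [([314.3, 268.7], 0.93), ([251.0, 287.5], 0.71)]
side spindle_seat [([211.3, 174.1], 0.6), ([269.9, 143.5], 0.6)]
side mill [([269.9, 178.0], 0.7), ([215.1, 205.8], 0.6)]
side cup_center [([319.7, 200.6], 0.88)]
side shaker_center [([371.6, 336.2], 0.84), ([177.9, 142.4], 0.42)]
side saucer_center [([192.8, 247.3], 0.97)]
side knock [([177.5, 142.4], 0.63)]
0.9 [0.19292574 0.59451753 0.24160684] [-8.85608953e-06  1.56271337e-01  9.87714161e-01  7.51304951e-05]
```

View pics/t0.png

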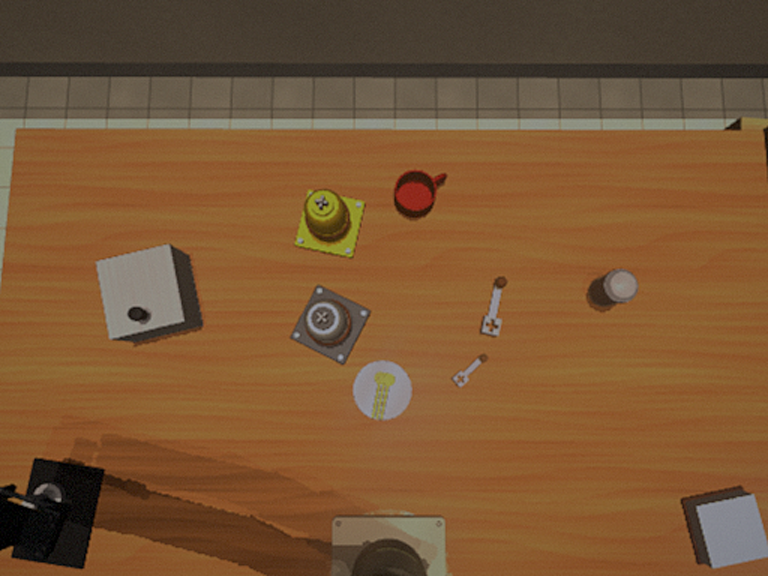

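View pics/s0.png

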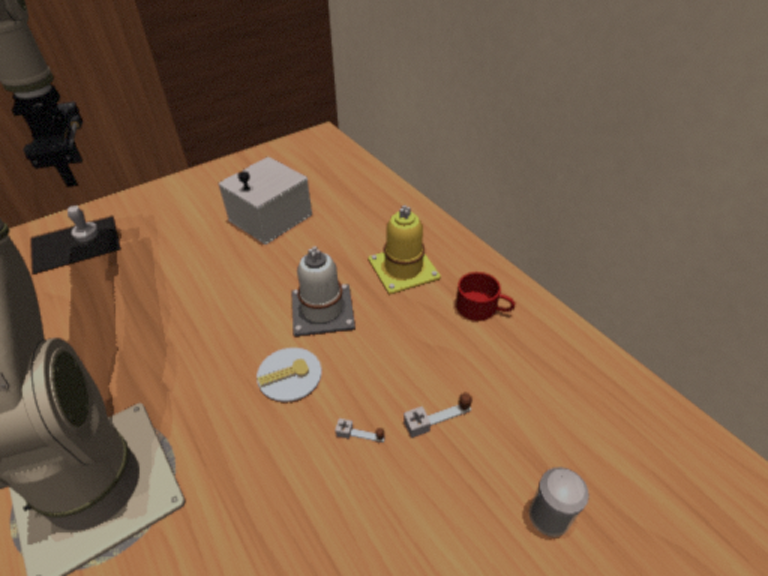

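The top view shows the candidates. For the crank: large one, boss (327,216) and knob (334,188); small look-alike, boss (308,252). For the mill: aluminium, spindle (214,211); yellow look-alike (216,136). I choose the large crank and the aluminium mill, and check both in one close crop.

```bash
python3 - <<'E'
from h import *
def avg(n,k=6): return np.mean([bot.read_camera(n).astype(float) for _ in range(k)],0).astype(np.uint8)[:,:,::-1]
t=avg("top"); s=avg("side"); np.save("t.npy",t);np.save("s.npy",s)
def c(im,u,v,w,h): return cv2.resize(np.ascontiguousarray(im[v-h//2:v+h//2,u-w//2:u+w//2]),(400,300),interpolation=cv2.INTER_CUBIC)
cv2.imwrite("pics/c0.png",np.vstack([np.hstack([c(t,327,205,64,48),c(t,214,211,32,24)]),np.hstack([c(s,288,275,64,48),c(s,211,170,32,24)])]))
for nm,p in(("boss top","x"),):
    b=atz("top",(327,216),.03);k=atz("top",(334,188),.044);print(b,k,np.linalg.norm((b-k)[:2]),np.degrees(np.arctan2(*(k-b)[1::-1])))
    b=atz("side",(280,280),.015);k=atz("side",(310,267.5),.044);print(b,k,np.linalg.norm((b-k)[:2]),np.degrees(np.arctan2(*(k-b)[1::-1])))
print(atz("top",(214,211),.176),atz("side",(211,172),.155))
E
```

```text
[ 0.50957346 -0.21670644  0.03      ] [ 0.59694274 -0.23826075  0.044     ] 0.08998876691304811 -13.85834418225645
[ 0.51477788 -0.2182936   0.015     ] [ 0.59137018 -0.2472382   0.044     ] 0.08187899798379884 -20.701820770200843
[0.5109632  0.12336095 0.176     ] [0.51346535 0.12135443 0.155     ]
```

View pics/c0.png

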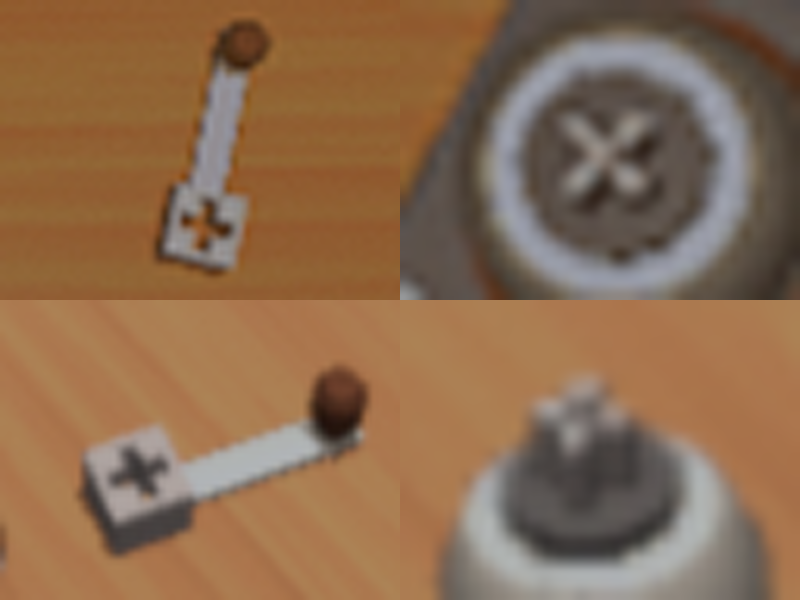

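The close crop confirms both choices: the large crank's bore is near (327.6,216) with the knob at (333.4,187.4), and the spindle cross is near (213.8,210.9), turned roughly 45°. I'll fit the known shapes for precise poses.

```bash
cat > fit.py <<'E'
from h import *
from scipy.optimize import differential_evolution as DE
from scipy.ndimage import map_coordinates
g=np.arange(-.05,.1201,.0015)
def samp(n,im,x,y,a,P):
    c,s=np.cos(a),np.sin(a); W=np.stack([x+c*P[:,0]-s*P[:,1],y+s*P[:,0]+c*P[:,1],P[:,2]])
    K,T=cal(n); q=K@(T[:3,:3]@W+T[:3,3:]); q=q[:2]/q[2]
    return map_coordinates(im,[q[1],q[0]],order=1,mode='nearest')
def grid(lo,hi,z,st=.001):
    X,Y=np.meshgrid(np.arange(lo[0],hi[0],st),np.arange(lo[1],hi[1],st)); return np.c_[X.ravel(),Y.ravel(),0*X.ravel()+z]
def cross(P,w,l): A=abs(P); return ((A[:,0]<w)&(A[:,1]<l))|((A[:,1]<w)&(A[:,0]<l))
def crankmodel(z0=0.):
    B=grid((-.026,-.026),(.018,.026),z0+.03); m=(abs(B[:,:2]).max(1)<.018)&~cross(B,.00425,.0135)
    A=grid((.028,-.018),(.08,.018),z0+.008,.0015); ma=abs(A[:,1])<.009
    return np.r_[B,A],np.r_[m,ma].astype(float)
def spinmodel():
    P=grid((-.016,-.016),(.016,.016),.175); return P,cross(P,.003,.012).astype(float)
def fit(n,im,model,b):
    P,m=model; f=lambda p:-np.corrcoef(samp(n,im,*p,P),m)[0,1]
    r=DE(f,b,seed=1,popsize=12,maxiter=60,tol=1e-6); return r.x,-r.fun
def graymask(im): # unsaturated = crank
    i=im.astype(float); return -(i.max(2)-i.min(2))/(i.max(2)+8)
E
cat > run.py <<'E'
from fit import *
t=np.load("t.npy");s=np.load("s.npy")
for n,im in(("top",t),("side",s)):
    r,v=fit(n,graymask(im),crankmodel(),[(.495,.53),(-.235,-.2),(-.55,.1)]);print(n,"crank",r[:2].round(4),np.degrees(r[2]).round(2),v.round(3))
    r,v=fit(n,im.astype(float).mean(2),spinmodel(),[(.5,.53),(.11,.135),(0,np.pi/2)]);print(n,"spin",r[:2].round(4),np.degrees(r[2]).round(2),v.round(3))
    for z,uv in((.155,(215.1,211.7)),) if n=="top" else ():print(atz(n,uv,z))
E
python3 run.py
```

```text
top crank [ 0.5072 -0.2168] -13.21 0.895
top spin [0.53   0.1113] 64.6 0.478
[0.51092863 0.12267239 0.155     ]Traceback (most recent call last):
  File "run.py", line 4, in <module>
    r,v=fit(n,graymask(im),crankmodel(),[(.495,.53),(-.235,-.2),(-.55,.1)]);print(n,"crank",r[:2].round(4),np.degrees(r[2]).round(2),v.round(3))
        ~~~^^^^^^^^^^^^^^^^^^^^^^^^^^^^^^^^^^^^^^^^^^^^^^^^^^^^^^^^^^^^^^^^
  File "fit.py", line 20, in fit
    r=DE(f,b,seed=1,popsize=12,maxiter=60,tol=1e-6); return r.x,-r.fun
    return fun(*args, **kwargs)
    ret = solver.solve()
    next(self)
    ~~~~^^^^^^
    energy = self.func(parameters)
    return self.f(x, *self.args)
           ~~~~~~^^^^^^^^^^^^^^^
  File "fit.py", line 19, in <lambda>
    P,m=model; f=lambda p:-np.corrcoef(samp(n,im,*p,P),m)[0,1]
                                       ~~~~^^^^^^^^^^^
  File "fit.py", line 7, in samp
    K,T=cal(n); q=K@(T[:3,:3]@W+T[:3,3:]); q=q[:2]/q[2]
        ~~~^^^
  File "h.py", line 4, in cal
    c=bot.get_calibration(n); return np.array(c["intrinsics"]),np.array(c["extrinsics"])
ValueError: time passes only in moves, steps and waits
```

```bash
sed -i 's/^def cal/import functools\n@functools.cache\ndef cal/' h.py
sed -i 's/(.5,.53),(.11,.135)/(.504,.520),(.116,.130)/' run.py; python3 run.py
```

```text
top crank [ 0.5072 -0.2168] -13.21 0.895
top spin [0.5112 0.1243] 46.04 0.67
[0.51092863 0.12267239 0.155     ]
side crank [ 0.5047 -0.2173] -13.18 0.61
side spin [0.5116 0.1277] 54.27 0.375
```

```bash
python3 -m pendant '[[[-1,-0.7,0],[0,0,0],1],[[-1,-0.7,0],[0,0,0],1],[[-1,-0.7,0],[0,0,0],1],[[-1,-0.7,0],[0,0,0],1],[[-1,-0.7,0],[0,0,0],1],[[-0.6,-1,0],[0,0,0],1],[[-0.6,-1,0],[0,0,0],1],[[-0.6,-1,0],[0,0,0],1],[[-0.6,-1,0],[0,0,0],1],[[-0.6,-1,0],[0,0,0],1]]'
cat > d.py <<'E'
import sys
from h import *
from scipy.spatial.transform import Rotation as R
# target x y z and closing-line (tool y) world angle deg -> shares
x,y,z,a=map(float,sys.argv[1:5]); s=bot.read_state(); q=s["orientation"]
M=R.from_quat([q[1],q[2],q[3],q[0]]); ya=M.as_matrix()[:,1]; cur=np.degrees(np.arctan2(ya[1],ya[0]))
d=(a-cur+90)%180-90
ar=np.radians(cur+d); G=np.stack([[np.cos(ar+np.pi/2),np.sin(ar+np.pi/2),0],[np.cos(ar),np.sin(ar),0],[0,0,-1]],1)
rv=(M.inv()*R.from_matrix(G)).as_rotvec()
dp=np.array([x,y,z])-s["position"]
print("t",round(s["t"],2),"pos",np.round(s["position"],4),"closing",round(cur,2),"j",np.round(s["joints"],2),"F",np.round(s["force"],1),"M",np.round(s["moment"],2))
print("shift shares total (current axes)",(M.as_matrix().T@dp/.05).round(2),"(final axes)",(G.T@dp/.05).round(2),"turn shares",(rv/.12).round(2))
E
python3 d.py .507 -.217 .15 76.8
```

```text
t: 2.75
position: [0.4424, 0.0649, 0.2419]
orientation: [0.0, 0.156, 0.988, 0.0]
force: [1.7, 0.8, 0.3]
finger_gap: 1.0
finger_force: 0.0
t 2.75 pos [0.4424 0.0649 0.2419] closing 72.03 j [-0.66 -0.09  0.39  1.92  0.04  1.3   0.98] F [1.7 0.8 0.3] M [ 0.03 -0.04  0.05]
shift shares total (current axes) [-2.97 -4.97  1.83] (final axes) [-2.55 -5.19  1.84] turn shares [ 0.01  0.01 -0.69]
```

```bash
python3 -m pendant '[[[-0.5,-0.83,0.3],[0,0,0],1],[[-0.5,-0.83,0.3],[0,0,0],1],[[-0.5,-0.83,0.3],[0,0,0],1],[[-0.5,-0.83,0.3],[0,0,0],1],[[-0.5,-0.83,0.3],[0,0,0],1],[[-0.47,-0.82,0.3],[0,0,0],1],[[0,0,0],[0,0,-0.69],1],[[0,0,0],[0,0,0],1],[[0,0,0],[0,0,0],1],[[0,0,0],[0,0,0],1]]'
python3 d.py .507 -.217 .024 76.8
python3 - <<'E'
from h import *
s=bot.read_state()["position"]
shot("side","s1.png",s=1.5); print(proj("side",s),proj("side",[.507,-.217,.03]))
E
```

```text
t: 4.0
position: [0.507, -0.2147, 0.1518]
orientation: [0.0, 0.115, 0.993, 0.0]
force: [0.6, -0.0, 0.6]
finger_gap: 0.996
finger_force: 0.0
t 4.0 pos [ 0.507  -0.2147  0.1518] closing 76.78 j [-0.28  0.28  0.69  1.81 -0.19  1.13  1.82] F [ 0.6 -0.   0.6] M [-0.01 -0.03  0.04]
shift shares total (current axes) [-0.01 -0.05  2.56] (final axes) [-0.01 -0.04  2.56] turn shares [ 0.01  0.   -0.  ]
[278.83762131 250.6675645 ] [277.59455207 278.17467199]
```

View pics/s1.png

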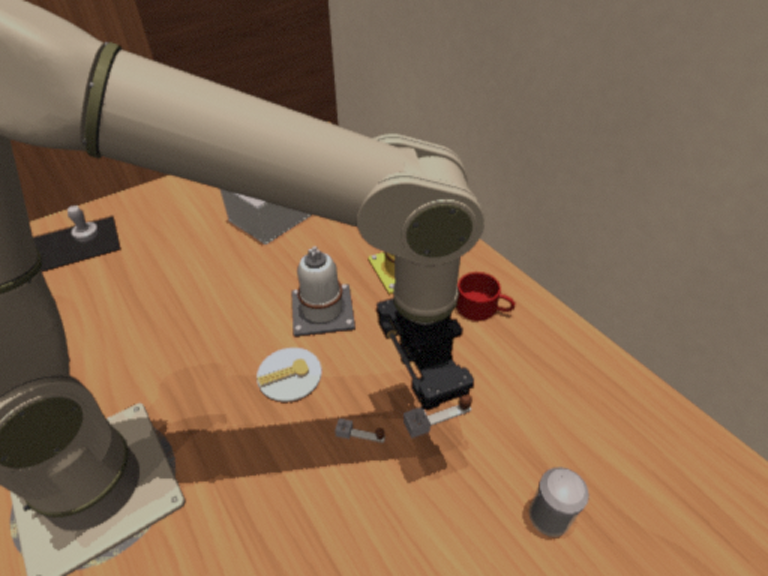

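The gripper, around (295,250) in the original image, hangs just above the large crank's boss at (278,281), and the shaker and cup are well clear. Descend and grip.

```bash
python3 -m pendant '[[[0,-0.04,0.8],[0,0,0],1],[[0,0,0.8],[0,0,0],1],[[0,0,0.6],[0,0,0],1],[[0,0,0.36],[0,0,0],1],[[0,0,0],[0,0,0],1],[[0,0,0],[0,0,0],-1],[[0,0,0],[0,0,0],-1],[[0,0,0],[0,0,0],-1],[[0,0,0],[0,0,0],-1],[[0,0,0],[0,0,0],-1]]' 35
python3 d.py .507 -.217 .024 76.8
```

```text
t: 5.3
position: [0.5063, -0.2173, 0.0236]
orientation: [0.0, 0.115, 0.993, 0.0]
force: [-0.2, 0.1, 0.5]
finger_gap: 0.52
finger_force: 0.0
t 5.3 pos [ 0.5063 -0.2173  0.0236] closing 76.77 j [-0.19  0.46  0.62  1.9  -0.34  0.89  1.93] F [-0.2  0.1  0.5] M [-0.01  0.01 -0.08]
shift shares total (current axes) [-0.01  0.01 -0.01] (final axes) [-0.01  0.01 -0.01] turn shares [ 0.  0. -0.]
```

Still closing (a 36 mm boss is a gap of about 0.41). Wait, then lift.

```bash
python3 -m pendant '[[[0,0,0],[0,0,0],-1],[[0,0,0],[0,0,0],-1],[[0,0,0],[0,0,0],-1],[[0,0,0],[0,0,0],-1],[[0,0,-0.2],[0,0,0],-1],[[0,0,-0.8],[0,0,0],-1],[[0,0,-1],[0,0,0],-1],[[0,0,-1],[0,0,0],-1],[[0,0,-1],[0,0,0],-1],[[0,0,0],[0,0,0],-1]]' 35
python3 d.py .511 .1235 .24 46
```

```text
t: 6.55
position: [0.5077, -0.2185, 0.2276]
orientation: [0.003, 0.116, 0.993, -0.0]
force: [-0.0, -1.0, -3.2]
finger_gap: 0.41
finger_force: 35.0
t 6.55 pos [ 0.5077 -0.2185  0.2276] closing 76.73 j [-0.31  0.2   0.73  1.71 -0.14  1.27  1.79] F [-0.  -1.  -3.2] M [0.01 0.01 0.02]
shift shares total (current axes) [ 1.5   6.67 -0.25] (final axes) [ 4.7   4.97 -0.25] turn shares [0.02 0.05 4.47]
```

```bash
python3 -m pendant '[[[0.15,0.7,-0.03],[0,0,0],-1],[[0.2,0.9,-0.04],[0,0,0],-1],[[0.2,0.95,-0.04],[0,0,0],-1],[[0.2,0.95,-0.04],[0,0,0],-1],[[0.2,0.95,-0.04],[0,0,0],-1],[[0.2,0.95,-0.04],[0,0,0],-1],[[0.2,0.8,-0.02],[0,0,0],-1],[[0.15,0.47,0],[0,0,0],-1],[[0,0,0],[0,0,0.8],-1],[[0,0,0],[0,0,0.8],-1]]'
python3 -m pendant '[[[0,0,0],[0,0,0.8],-1],[[0,0,0],[0,0,0.8],-1],[[0,0,0],[0,0,0.8],-1],[[0,0,0],[0,0,0.47],-1],[[0,0,0],[0,0,0],-1],[[0,0,0],[0,0,0],-1],[[0,0,0],[0,0,0],-1],[[0,0,0],[0,0,0],-1],[[0,0,0],[0,0,0],-1],[[0,0,0],[0,0,0],-1]]'
python3 d.py .511 .1235 .24 46
python3 - <<'E'
from h import *
t=bot.read_camera("top")[:,:,::-1];s=bot.read_camera("side")[:,:,::-1]
np.save("t2.npy",t);np.save("s2.npy",s)
c=lambda im,u,v:cv2.resize(np.ascontiguousarray(im[v-40:v+40,u-50:u+50]),(400,320),interpolation=cv2.INTER_CUBIC)
cv2.imwrite("pics/c2.png",np.hstack([c(t,215,205),c(s,215,155)]))
E
```

```text
t: 7.8
position: [0.5089, 0.1244, 0.2348]
orientation: [-0.001, 0.211, 0.977, -0.001]
force: [-0.1, -0.2, -3.6]
finger_gap: 0.409
finger_force: 35.0
t: 9.05
position: [0.5096, 0.1244, 0.2361]
orientation: [0.0, 0.374, 0.927, 0.0]
force: [-0.1, 0.4, -2.5]
finger_gap: 0.407
finger_force: 35.0
t 9.05 pos [0.5096 0.1244 0.2361] closing 46.03 j [-0.78  0.11  0.49  1.76 -0.05  1.29  0.53] F [-0.1  0.4 -2.5] M [-0.03  0.03 -0.  ]
shift shares total (current axes) [-0.03  0.01 -0.08] (final axes) [-0.03  0.01 -0.08] turn shares [ 0. -0.  0.]
```

View pics/c2.png

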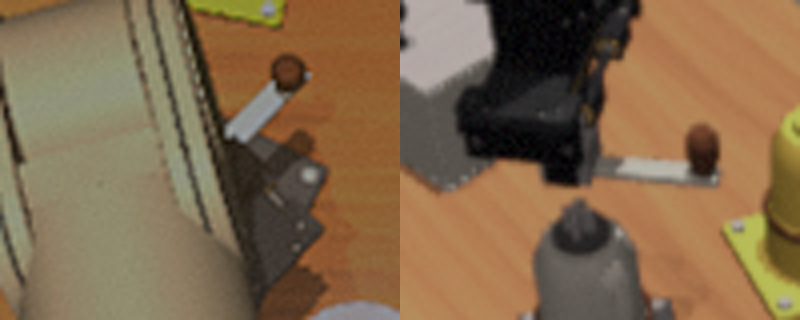

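The top crop shows the held crank's arm at about -45° with the knob at px (236.5,182). The side crop shows the crank level above the spindle with the knob top at about (240.2,148). I'll use the knob to check where the boss sits in the grip.

```bash
python3 - <<'E'
from h import *
def tri(a,b):
    A=[];r=[]
    for n,uv in(("top",a),("side",b)):
        K,T=cal(n);P=K@T[:3]
        for i in(0,1): A.append(P[i]-uv[i]*P[2])
    A=np.array(A);A/=np.linalg.norm(A[:,:3],axis=1)[:,None]; return np.linalg.lstsq(A[:,:3],-A[:,3],rcond=None)[0]
tcp=np.array([.5096,.1244,0]); zt=.2361-.0236+.044
for nm,k in(("top",atz("top",(236.5,182),zt)),("side",atz("side",(240.2,148),zt)),("tri",tri((236.5,182),(240.2,148)))):
    d=(k-tcp)[:2];print(nm,k.round(4),np.linalg.norm(d).round(4),np.degrees(np.arctan2(d[1],d[0])).round(1))
kb=tri((333.4,187.4),(310,266.5));print("initial knob",kb,(kb-[.5063,-.2173,0]).round(4))
# network check
for n in("top","side"):
    bot.read_camera(n);print(n,[(np.round(r["point"],1).tolist(),round(r["confidence"],2)) for r in bot.place_of(n,"crank_knob")])
# spindle: several estimates
t=np.load("t.npy")
print(atz("top",(213.8,210.9),.18),tri((213.8,210.9),(211,169)))
# arm direction fit in image at arm top height
from fit import *
t2=np.load("t2.npy");z0=.2125
A=grid((.04,-.02),(.08,.02),z0+.008);m=(abs(A[:,1])<.009).astype(float)
K=grid((.095-.02,-.02),(.095+.02,.02),z0+.044);
for x,im in((0,t2),):
    g=graymask(im);f=lambda p:-np.corrcoef(samp("top",g,.5096-p[0]*np.sin(p[1]),.1244+p[0]*np.cos(p[1]),p[1],A),m)[0,1]
    r=DE(f,[(-.01,.01),(-1,-.55)],seed=1);print("arm: lateral",r.x[0],"angle",np.degrees(r.x[1]),r.fun)
E
```

```text
top [0.579  0.0571 0.2565] 0.0967 -44.1
side [0.5778 0.055  0.2565] 0.0973 -45.5
tri [0.5793 0.0572 0.2545] 0.0968 -44.0
initial knob [ 0.60075702 -0.23904941  0.03013922] [ 0.0945 -0.0217  0.0301]
top [([240.0, 182.4], 0.7), ([318.5, 237.0], 0.67)]
side [([252.1, 290.9], 0.7), ([241.9, 154.1], 0.69)]
[0.51086863 0.12345011 0.18      ] [0.51417521 0.12467131 0.16349857]
arm: lateral 0.001495896331715225 angle -45.11209961486473 -0.8325572142727693
```

Top-camera estimates put the boss at (.5107,.1231) and the spindle at (.511,.1238), so they agree within 1 mm. Descend to just above the ribs.

```bash
python3 -m pendant '[[[0,0.012,0.15],[0,0,0],-1],[[0,0,0.2],[0,0,0],-1],[[0,0,0.15],[0,0,0],-1],[[0,0,0.1],[0,0,0],-1],[[0,0,0.05],[0,0,0],-1],[[0,0,0.05],[0,0,0],-1],[[0,0,0],[0,0,0],-1],[[0,0,0],[0,0,0],-1],[[0,0,0],[0,0,0],-1],[[0,0,0],[0,0,0],-1]]'
python3 d.py .5097 .1247 .1786 46
```

```text
t: 10.6
position: [0.5101, 0.1249, 0.2011]
orientation: [0.0, 0.374, 0.927, 0.0]
force: [0.2, -1.7, -2.2]
finger_gap: 0.41
finger_force: 35.0
t 10.6 pos [0.5101 0.1249 0.2011] closing 46.03 j [-0.77  0.14  0.49  1.8  -0.07  1.22  0.54] F [ 0.2 -1.7 -2.2] M [-0.06  0.06 -0.03]
shift shares total (current axes) [ 0.   -0.01  0.45] (final axes) [ 0.   -0.01  0.45] turn shares [ 0. -0.  0.]
```

```bash
python3 -m pendant '[[[0,0,0.03],[0,0,0],-1],[[0,0,0.03],[0,0,0],-1],[[0,0,0.03],[0,0,0],-1],[[0,0,0.03],[0,0,0],-1],[[0,0,0.03],[0,0,0],-1],[[0,0,0],[0,0,0],-1],[[0,0,0],[0,0,0],-1],[[0,0,0],[0,0,0],-1],[[0,0,0],[0,0,0],-1],[[0,0,0],[0,0,0],-1]]'
python3 d.py .5097 .1247 .1786 46
```

```text
t: 11.85
position: [0.51, 0.1249, 0.1936]
orientation: [-0.0, 0.374, 0.927, 0.0]
force: [-0.9, -0.4, -2.3]
finger_gap: 0.408
finger_force: 35.0
t 11.85 pos [0.51   0.1249 0.1936] closing 46.03 j [-0.77  0.15  0.49  1.81 -0.07  1.2   0.54] F [-0.9 -0.4 -2.3] M [0.03 0.   0.01]
shift shares total (current axes) [ 0.   -0.01  0.3 ] (final axes) [ 0.   -0.01  0.3 ] turn shares [ 0. -0.  0.]
```

It's 6 mm below the rib tops with no added force, so the bore is on the ribs. Continue to the seat.

```bash
python3 -m pendant '[[[0,0,0.05],[0,0,0],-1],[[0,0,0.05],[0,0,0],-1],[[0,0,0.05],[0,0,0],-1],[[0,0,0.05],[0,0,0],-1],[[0,0,0.04],[0,0,0],-1],[[0,0,0.03],[0,0,0],-1],[[0,0,0.02],[0,0,0],-1],[[0,0,0.02],[0,0,0],-1],[[0,0,0],[0,0,0],-1],[[0,0,0],[0,0,0],-1]]'
python3 d.py .5097 .1247 .1786 46
```

```text
t: 13.1
position: [0.5101, 0.1249, 0.1785]
orientation: [0.0, 0.374, 0.927, 0.0]
force: [-3.3, -0.5, 5.0]
finger_gap: 0.413
finger_force: 35.0
t 13.1 pos [0.5101 0.1249 0.1785] closing 46.03 j [-0.77  0.16  0.49  1.83 -0.08  1.17  0.55] F [-3.3 -0.5  5. ] M [-0.26  0.83 -0.04]
shift shares total (current axes) [ 0.   -0.01 -0.  ] (final axes) [ 0.   -0.01 -0.  ] turn shares [ 0. -0.  0.]
```

Up-force has appeared at exactly the seat height (0.1786). Let go.

```bash
python3 -m pendant '[[[0,0,0],[0,0,0],0.4],[[0,0,0],[0,0,0],0.4],[[0,0,0],[0,0,0],0.4],[[0,0,0],[0,0,0],0.4],[[0,0,0],[0,0,0],0.4],[[0,0,0],[0,0,0],0.4],[[0,0,0],[0,0,0],0.4],[[0,0,0],[0,0,0],0.4],[[0,0,0],[0,0,0],0.4],[[0,0,0],[0,0,0],0.4]]'
python3 -m pendant '[[[0,0,-0.2],[0,0,0],0.4],[[0,0,-0.4],[0,0,0],0.4],[[0,0,-0.6],[0,0,0],0.4],[[0,0,-0.8],[0,0,0],0.4],[[0,0,-0.8],[0,0,0],0.4],[[0,0,-0.8],[0,0,0],0.4],[[0,0,0],[0,0,0],0.4],[[0,0,0],[0,0,0],0.4],[[0,0,0],[0,0,0],0.4],[[0,0,0],[0,0,0],0.4]]'
python3 d.py .40 .40 .36 46
```

```text
t: 14.35
position: [0.51, 0.1249, 0.178]
orientation: [-0.0, 0.374, 0.927, 0.0]
force: [-0.6, 0.1, -0.2]
finger_gap: 0.702
finger_force: 0.0
t: 15.6
position: [0.5098, 0.1248, 0.3573]
orientation: [-0.0, 0.374, 0.927, -0.0]
force: [0.2, 0.1, 0.8]
finger_gap: 0.697
finger_force: 0.0
t 15.6 pos [0.5098 0.1248 0.3573] closing 46.03 j [-0.79  0.06  0.49  1.55 -0.03  1.54  0.51] F [0.2 0.1 0.8] M [ 0.01 -0.01 -0.01]
shift shares total (current axes) [ 5.4   2.44 -0.05] (final axes) [ 5.4   2.43 -0.05] turn shares [-0.01 -0.    0.  ]
```

Swing aside to see both views.

```bash
python3 -m pendant '[[[0.5,0.2,0],[0,0,0],0.4],[[0.7,0.3,0],[0,0,0],0.4],[[0.8,0.4,0],[0,0,0],0.4],[[0.8,0.4,0],[0,0,0],0.4],[[0.8,0.4,0],[0,0,0],0.4],[[0.8,0.4,0],[0,0,0],0.4],[[0.7,0.3,0],[0,0,0],0.4],[[0.3,0.1,0],[0,0,0],0.4],[[0,0,0],[0,0,0],0.4],[[0,0,0],[0,0,0],0.4]]'
python3 - <<'E'
from fit import *
t=bot.read_camera("top")[:,:,::-1];s=bot.read_camera("side")[:,:,::-1]
c=lambda im,u,v:cv2.resize(np.ascontiguousarray(im[v-45:v+45,u-60:u+60]),(400,300),interpolation=cv2.INTER_CUBIC)
cv2.imwrite("pics/c3.png",np.vstack([np.hstack([c(t,220,200),c(s,220,170)]),np.hstack([cv2.resize(i,(400,300)) for i in(t,s)])]))
for z0 in(.155,.160,.165):
  for n,im in(("top",t),("side",s)):
    r,v=fit(n,graymask(im),crankmodel(z0),[(.49,.53),(.10,.15),(-1,-.55)]);print(z0,n,r[:2].round(4),np.degrees(r[2]).round(1),v.round(3))
E
```

```text
t: 16.85
position: [0.4036, 0.4007, 0.3582]
orientation: [0.0, 0.375, 0.927, -0.0]
force: [0.7, -0.5, 0.3]
finger_gap: 0.702
finger_force: 0.0
0.155 top [0.512  0.1247] -44.6 0.487
0.155 side [0.5111 0.1229] -44.4 0.574
0.16 top [0.5115 0.1242] -44.6 0.487
0.16 side [0.5086 0.1174] -44.2 0.574
0.165 top [0.511  0.1237] -44.6 0.488
0.165 side [0.5061 0.1119] -43.9 0.575
```

View pics/c3.png

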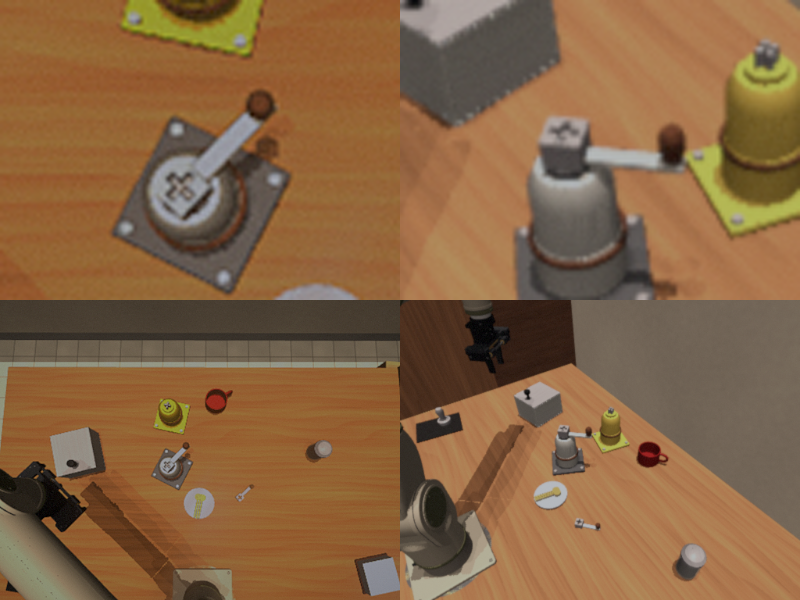

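The crank sits level on the mill's collar, with the boss at crop (185,190) top and (565,150) side, and the knob up. Top and side fits agree at z0 = 0.155. The cup, shaker, saucer and small crank are where they stood, and the arm is clear.

```bash
python3 -c "
from workcell import bot
print(bot.finish_job())"
```

```text
the job is handed in; nothing more can be done
None
```

The large crank is threaded knob-up onto the aluminium mill's spindle, sits home on the collar and has been released; I handed the job in at about 17 s on the robot clock, with the cup, shaker and saucer of spoons untouched.

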